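# Knock the beeswax blocks out of the mould

### The job

Turn the three beeswax blocks out onto the wooden board: carry the mould over by its handle, turn it face down on the board with the blocks still in it, rap it on the board until all three have let go, then lift it off so that they are left lying flat on the board. Stand the mould back on the bare counter, right way up and clear of the board, let go of it, and leave the other goods where they are.

Things in the scene. Friction and masses are not known exactly. Their poses are not given: they have to be found in the camera images.
- mould_grip (a point): Middle of the mould's handle grip: a loose wooden sleeve, 14 mm thick, 60 mm long, on a 6 mm rod 42 mm outside the tray's wall, 18 mm above its underside. The axes are the tray's: x points across the tray, 172 mm to its far edge; y along the sleeve; z out of the pockets (up at the start). The sleeve turns on its rod, so a tray pinched there from above and lifted hangs by it, far edge lowest.
- mould_mid (a point): Middle of the mould tray, half-way up; axes as mould_grip. Cast aluminium, 130 mm (its x) by 150 mm (y) by 36 mm high, six pockets in two rows of three, handle along one 150 mm side (sleeve axis 107 mm from this point). The pockets' deck lies 8 mm below the rim, so under the face-down mould a block that lets go drops 8 mm. About 0.6 kg with the blocks.
- pocket0 (a point): Middle of the first pocket of the row next to the handle (28.7 mm from the tray's middle towards the handle, 43.5 mm to -y, 17 mm below the rim); moves with the mould, axes as mould_grip. The middle of its block lies here while stuck.
- pocket1 (a point): Middle of the middle pocket of the row next to the handle (28.7 mm from the tray's middle towards the handle, on the middle line, 17 mm below the rim); moves with the mould, axes as mould_grip. The middle of its block lies here while stuck.
- pocket2 (a point): Middle of the last pocket of the row next to the handle (28.7 mm from the tray's middle towards the handle, 43.5 mm to +y, 17 mm below the rim); moves with the mould, axes as mould_grip. The middle of its block lies here while stuck.
- wax0_mid (a point): Middle of the plain beeswax block cast in pocket 0: 18 mm tall, wide face 48.5 x 32.5 mm (z points to it), tapering to 42 x 26 mm, 24 g, wide face level with the deck. It clings with 3 to 4 times its weight: turning over and setting down gently (0.05 m/s) do not free it. Raising the face-down mould's handle 45 mm and bringing it down on the board at about 0.2 m/s is a good rap; 1 to 4 free all.
- wax1_mid (a point): Middle of the beeswax block cast in pocket 1: same size, weight and cling as wax0.
- wax2_mid (a point): Middle of the beeswax block cast in pocket 2: same size, weight and cling as wax0.
- board_top (a point): Plain wooden turning-out board lying fixed on the counter, 280 mm (its x) by 240 mm (its y), 12 mm thick; this point is the middle of its top face.
- funnel_mid (a point): Dented copper funnel in a turned wooden holder, 124 mm tall, 126 mm across; bystander. Point 60 mm up.
- nozzle_mid (a point): Brass bilge pump nozzle standing on its flange, 48 mm across, 86 mm tall; bystander. Point half-way up.
- seacock_mid (a point): Bronze sea cock handle lying flat: a 30 mm hub with a 130 mm lever, 20 mm high; bystander. Point part-way along the lever.
- hinge_pin_mid (a point): Lacquered brass hinge pin lying on the counter, 100 mm long, 12 mm thick; bystander. Its middle.
- twine_mid (a point): Spool of whipping twine, 60 mm across, 62 mm tall; bystander. Its middle.
- globe_a_mid (a point): Squat amber glass lamp globe, 106 mm across, 92 mm tall, fragile; bystander. Its middle.
- globe_b_mid (a point): Second lamp globe, as globe_a.
Mind the look-alikes: they are no part of the job. What is shaped like the part that bears wax2_mid but purple or turquoise is not meant.

How it is judged:
By the outcome, as a careful person would: the job done as asked, in the order asked, and still so for the second after the job is handed in, with the robot touching nothing.
It also fails if it takes over 72 s, if anything falls off the work surface, if the arm or the gripper's body presses on something with over 40 N, if the wrist force passes 120 N, or if a joint passes its speed limit or range.

### The arm

A 6-joint arm with a two-finger parallel gripper is mounted at the origin on the work surface. World frame = base frame: x ahead of the robot, y to its left, z up, the work surface at z = 0. Lengths are in m, angles in rad, forces in N, time in s.
With the tool pointing down it reaches from about 0.4 to 0.825 m from the base axis. Payload 7 kg.
Tool frame: the origin (TCP) lies between the finger pads; the fingertips stand 22 mm ahead of it and the grasp point (between the pads) lies 3 mm ahead of it (arm.tip_reach is the distance from the TCP to the fingertips, in m); z points along the fingers, y is the line along which they close (so a half turn about z gives the same grasp; the last joint's range is limited). The gripper opens to 88 mm and grips with 3 to 60 N. Pads are 19 mm wide; open, the fingers measure 130 mm over their backs; the gripper's body (78 mm by 193 mm) begins 47 mm behind the grasp point.
Start: joints at [1.419, 0.359, 0.012, 0, -1.224, -0.288], TCP at [0.287, 0.611, 0.215] pointing down, gripper open.
Joint ranges: [-3.07, 3.07], [-1.43, 2.12], [-1.02, 1.25], [-3.03, 1.67], [-3.05, -0], [-3.03, 3.03]. Speed limits (rad/s): [2.39, 2.39, 3.01, 3.14, 3.14, 3.14].

### API

Orientations are given as [roll, pitch, yaw] about the fixed x, y, z axes, in that order (R = Rz(yaw) Ry(pitch) Rx(roll)).
In Python, from station import arm, viewer gives the robot as it stands. The module is installed in compiled form; this text tells all that it offers.
- The arm moves only by the tool apply_moves, never from a script. Its argument "commands" is a list that holds one entry, the list of rows, each a list of 5 numbers: the closure, from -1 (fully open) to 1 (shut), then the shift along the world's x, y, z as a fraction of full scale, then the turn about the world's z as a fraction of full scale. In form: [[[fingers, tx, ty, tz, yaw], ...]]. A call has 1 to 12 rows; each row shifts and turns the commanded pose from where the row before left it; what a row does not reach is not made up. Full scale, the value 1, is 20 cm for a shift and pi rad for a turn. A row lasts 1/10 s, in which the tool goes at most 50 mm and 8.59 degrees, less where a joint would pass 70% of its speed; a pose out of reach is approached as far as the arm can. A call with a number of a shift or a turn outside -1 to 1 is refused whole. A call with a gripper value outside its range is refused whole. The fingers move at their own pace and stop on an object; "force" is the grip in N (left out, the last holds). Time passes only in rows, so rows that do not move let the fingers close. It gives the time, the measured TCP pose, the force, the opening and the grip force at its end, in the units of the state.
- arm.get_state(): the state, without advancing time (a new reading comes with each control period).
- viewer.grab_frame(name): name is "scene" or "top"; returns a dict with "image" (400x640x3 uint8, blue, green, red), "mtx" (3x3 intrinsics, pixels), "rvec" (rotation vector, rad) and "tvec" (3), from world to camera coordinates, as OpenCV has them. Camera axes: x right, y down, z forward; pixel columns grow to the right and rows downward; lengths in m; the calibration is good to about 2 mm. A picture is of the moment at which its call begins. There is no depth.
- arm.job_done(): hands the job in; it is judged then, once.
The state is a dict: "t": time; "q": joint angles; "qd": joint speeds; "joint_efforts": joint torques, N m; "eef_pos": TCP position; "ee_rot": TCP orientation; "force": force on the tool from outside, world axes, zero at the start; "moment": the same for the moment, N m; "width": finger opening in m; "gripper_force": force on a finger pad.
Only numpy, scipy, OpenCV 4.12 (cv2) and the standard library are available. Lean on these libraries where they do the work, as an engineer would, in place of code of your own. Each camera call takes 0.05 s, during which the arm holds its last target. There are 200 camera calls.

## Working session

There is one attempt and no reset: what is moved stays moved. The work goes in short steps, Python scripts to look and compute and a tool call to move; the robot and the scene stay as the last step left them, time stands still between calls to the robot, and variables do not carry over. Pictures are saved under pics/ and viewed, at most 12 in all, crops included, and the job is handed in when it is done.

Besides the shell and the picture viewer there is one more tool, called after ">>>" as name(argument=value, ...) on one line, values as JSON. apply_moves: Moves the arm, as the interface text tells. Shift numbers are shares of 20 cm and turn numbers shares of pi rad, none past 1 either way. Its arguments: {"type":"object","properties":{"commands":{"type":"array","items":{"type":"array","items":{"type":"array","items":{"type":"number"}}}},"force":{"type":"number"}},"required":["commands"]}

```bash
mkdir -p pics
cat > h.py <<'E'
import numpy as np, cv2
from station import arm, viewer
def grab(n):
    f=viewer.grab_frame(n); f['R']=cv2.Rodrigues(np.array(f['rvec'],float))[0]; f['K']=np.array(f['mtx'],float); f['t']=np.array(f['tvec'],float).ravel(); return f
def ray(f,px,z):
    d=f['R'].T@np.linalg.inv(f['K'])@np.array([px[0],px[1],1.]); c=-f['R'].T@f['t']
    return c+d*(z-c[2])/d[2]
def proj(f,p):
    q=f['K']@(f['R']@np.array(p,float)+f['t']); return q[:2]/q[2]
E
python3 - <<'E'
from h import *
for n in('scene','top'):
    f=grab(n); cv2.imwrite(f'pics/{n}0.png',f['image']); print(n,-f['R'].T@f['t'],f['R'].round(2).tolist(),f['K'][0,0])
s=arm.get_state();print(s)
E
```

```text
scene [ 1.4587558  -0.21304895  0.99712652] [[0.28, 0.96, 0.02], [0.68, -0.19, -0.71], [-0.68, 0.21, -0.7]] 435.57277506234027
top [0.51049311 0.06802    1.09835353] [[0.03, -1.0, -0.0], [-1.0, -0.03, -0.05], [0.05, 0.0, -1.0]] 396.53988606715814
{'t': 0.1, 'q': array([ 1.41910419e+00,  3.59291430e-01,  1.11537285e-02, -3.12709127e-04,
       -1.22410324e+00, -2.88092519e-01]), 'qd': array([ 0.00011488, -0.00169321,  0.00234291,  0.00065956,  0.0003504 ,
       -0.00012895]), 'joint_efforts': array([-1.34774891e-03, -5.84164989e+01,  2.93751293e+01,  7.01547056e+00,
        1.01827996e-02, -4.44940827e-05]), 'eef_pos': array([0.28721279, 0.61034154, 0.21383247]), 'ee_rot': array([ 3.14012405e+00, -1.28617656e-04, -4.39891030e-01]), 'force': array([-0.46232994,  1.04319876, -0.06232437]), 'moment': array([-0.02775318, -0.01496677, -0.00824227]), 'gripper_force': 0.0, 'width': 0.08744298209920498}
```

View pics/top0.png

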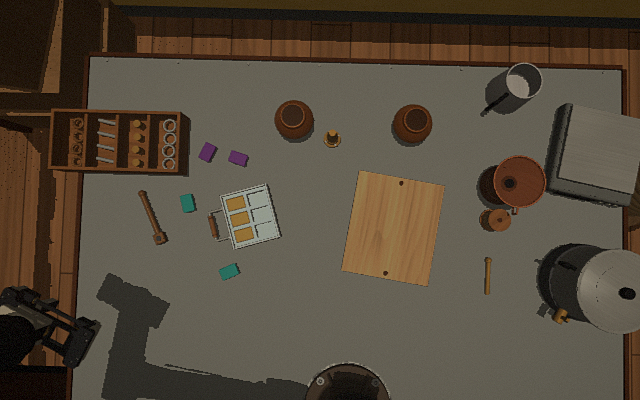

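View pics/scene0.png

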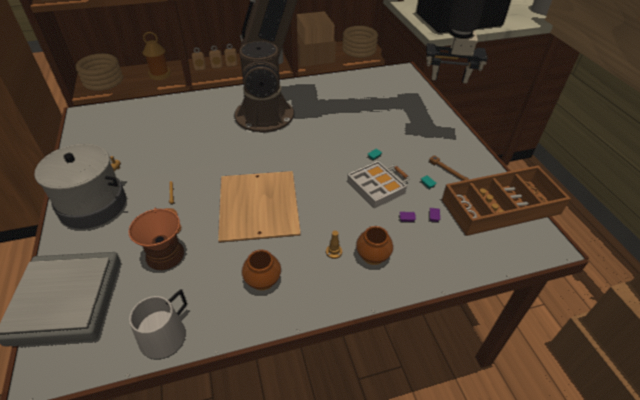

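The top view shows the mould at about (250,217), with its brown sleeve at (213,226) and three amber blocks at (235,203), (239,219) and (243,235). The board is at (394,228). The look-alikes are purple at (207,152) and (238,158), and turquoise at (188,203) and (229,271). The amber ones in the mould's handle-side row are the ones meant. Next I'll measure and confirm in a crop.

Run:
```python
from h import *
f=grab('top'); im=f['image']
cv2.imwrite('pics/crop.png',cv2.resize(im[130:290,170:330],None,fx=3.7,fy=3.7,interpolation=cv2.INTER_CUBIC))
hsv=cv2.cvtColor(im,cv2.COLOR_BGR2HSV)
def blobs(m,z,lo,box=None,name=''):
    m=m.astype(np.uint8)*255
    if box: k=np.zeros_like(m);k[box[1]:box[3],box[0]:box[2]]=255;m&=k
    m=cv2.morphologyEx(m,cv2.MORPH_CLOSE,np.ones((3,3)))
    for c in cv2.findContours(m,cv2.RETR_EXTERNAL,cv2.CHAIN_APPROX_NONE)[0]:
        if cv2.contourArea(c)<lo: continue
        w=np.array([ray(f,p[0],z)[:2] for p in c],np.float32)
        r=cv2.minAreaRect(w); print(name,cv2.minAreaRect(c)[0],'world',np.round(r[0],4),np.round(r[1],4),round(r[2],1))
H,S,V=[hsv[...,i].astype(int) for i in range(3)]
print(hsv[219,239],hsv[226,213],hsv[200,262],hsv[240,300],hsv[228,394])
box=(200,175,290,260)
blobs((S>110)&(H>10)&(H<25)&(V>120),.028,60,(225,190,255,245),'wax')
blobs((S>60)&(H<18)&(V<150),.018,30,(203,205,222,245),'sleeve')
blobs((V>135)&((S<50)|((H>8)&(H<28))),.036,800,box,'tray')
blobs((S>60)&(H>8)&(H<25)&(V>110),.012,4000,(330,150,460,300),'board')
```

```text
[ 18 160 147] [ 13 163  97] [ 46  22 153] [ 24  40 103] [ 18 135 147]
wax (243.64707946777344, 234.08827209472656) world [0.4597 0.2887] [0.03   0.0476] 16.2
wax (239.64707946777344, 218.5882568359375) world [0.5012 0.301 ] [0.0302 0.047 ] 16.2
wax (235.54232788085938, 202.98846435546875) world [0.5429 0.3136] [0.0302 0.0477] 16.8
sleeve (212.37696838378906, 226.03240966796875) world [0.4789 0.3766] [0.0599 0.0157] 17.0
tray (248.01541137695312, 216.22308349609375) world [0.5082 0.2774] [0.148  0.1344] 16.8
board (393.11199951171875, 227.8839874267578) world [ 0.4877 -0.1154] [0.2398 0.2784] 81.1
```

View pics/crop.png

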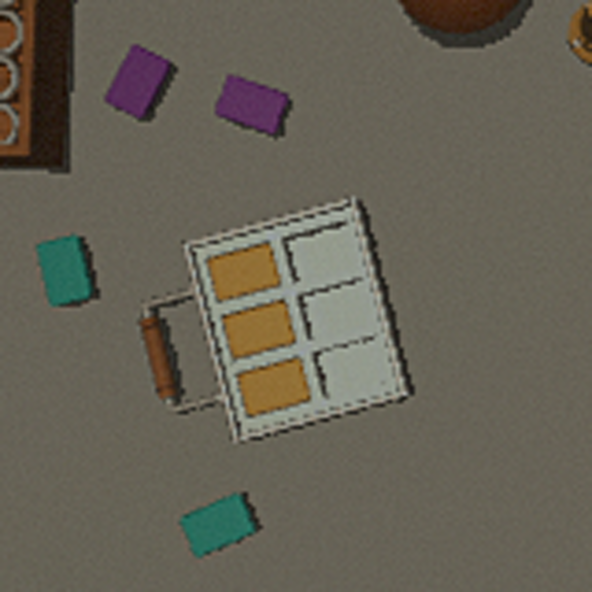

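The crop confirms it: three amber blocks sit in the handle-side row of the mould, and the purple and turquoise pieces are loose decoys. The measured sizes agree: sleeve 60×16 mm, tray 148×134 mm, board 240×278 mm. Now I approach above the sleeve with the fingers half closed.

>>> apply_moves(commands=[[[0.32, 0.096, -0.117, -0.057, 0.0233], [0.32, 0.096, -0.117, -0.057, 0.0233], [0.32, 0.096, -0.117, -0.057, 0.0233], [0.32, 0.096, -0.117, -0.057, 0.0233], [0.32, 0.096, -0.117, -0.057, 0.0233], [0.32, 0.096, -0.117, -0.057, 0.0233], [0.32, 0.096, -0.117, -0.057, 0.0233], [0.32, 0.096, -0.117, -0.057, 0.0233], [0.32, 0.096, -0.117, -0.057, 0.0233], [0.32, 0.096, -0.117, -0.057, 0.0233], [0.32, 0, 0, 0, 0], [0.32, 0, 0, 0, 0]]], force=40)

```text
t: 1.35
eef_pos: [0.4797, 0.3759, 0.1002]
ee_rot: [3.141, 0.001, 0.29]
force: [0.7, 0.2, 0.3]
width: 0.03
gripper_force: 0.0
```

>>> apply_moves(commands=[[[0.32, -0.003, 0.003, -0.09, 0], [0.32, 0, 0, -0.09, 0], [0.32, 0, 0, -0.09, 0], [0.32, 0, 0, -0.06, 0], [0.32, 0, 0, -0.04, 0], [0.32, 0, 0, 0, 0], [1, 0, 0, 0, 0], [1, 0, 0, 0, 0], [1, 0, 0, 0, 0], [1, 0, 0, 0, 0]]])

```text
t: 2.35
eef_pos: [0.479, 0.3776, 0.0272]
ee_rot: [-3.141, -0.001, 0.292]
force: [-0.3, -0.5, 0.9]
width: 0.0037
gripper_force: 0.0
```

Run:
```python
from h import *
s=arm.get_state(); print(s['width'],s['gripper_force'],s['eef_pos'])
f=grab('scene'); p=proj(f,s['eef_pos']); print(p, proj(f,[.4789,.3766,.018]))
x,y=p.astype(int); a=f['image'][max(0,y-60):y+60,x-80:x+80]
cv2.imwrite('pics/c2.png',cv2.resize(a,None,fx=5,fy=5,interpolation=cv2.INTER_CUBIC))
```

```text
0.003676834545508565 0.0 [0.47898727 0.37755648 0.02721344]
[401.39057131 169.85100726] [400.71782209 171.92195669]
```

View pics/c2.png

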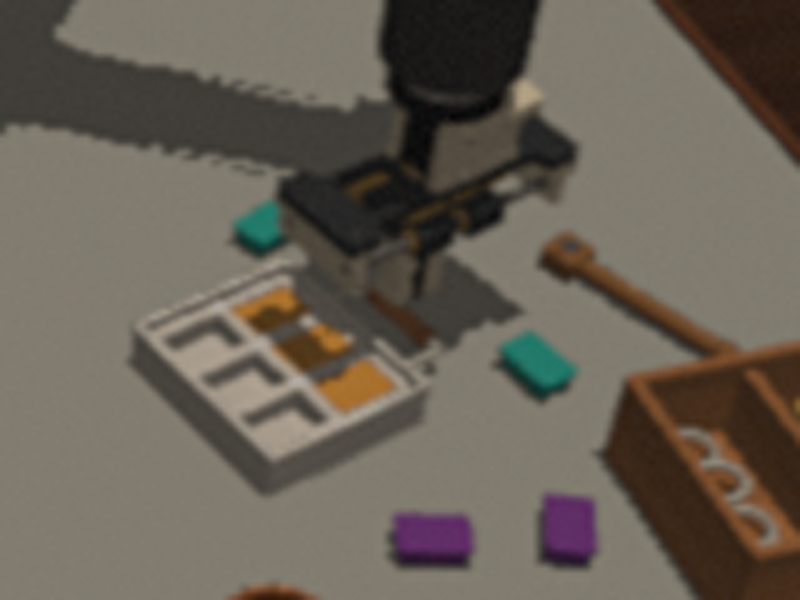

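The picture shows the fingers over the sleeve, with the tray undisturbed. The opening reads 3.7 mm with no pad force, so I'll let it settle and read again.

>>> apply_moves(commands=[[[1, 0, 0, 0, 0], [1, 0, 0, 0, 0]]])

```text
t: 2.6
eef_pos: [0.4788, 0.3773, 0.0268]
ee_rot: [-3.142, -0.0, 0.292]
force: [-1.2, -0.6, -0.3]
width: 0.0005
gripper_force: 0.0
```

Run:
```python
from h import *
s=arm.get_state(); tcp=s['eef_pos']
u=np.array([.957,.288,0]); c=np.array([.4789,.3766,.018])
out=[]
for n in('scene','top'):
    f=grab(n); x,y=proj(f,tcp).astype(int); a=f['image'][max(0,y-30):y+30,x-40:x+40].copy()
    a=cv2.resize(a,None,fx=10,fy=10,interpolation=cv2.INTER_CUBIC)
    o=np.array([x-40,max(0,y-30)])
    for p,col in((c-.03*u,(0,0,255)),(c+.03*u,(0,0,255)),(tcp-[0,0,.022],(0,255,0)),(tcp,(255,0,0))):
        q=((proj(f,p)-o+.5)*10).astype(int); cv2.circle(a,tuple(int(v) for v in q),5,col,2); print(n,q)
    out.append(a[:300] if 0 else a)
cv2.imwrite('pics/c3.png',cv2.resize(np.hstack(out),(800,300)))
```

```text
scene [345 284]
scene [460 384]
scene [398 362]
scene [407 314]
top [446 411]
top [391 198]
top [429 304]
top [406 306]
```

View pics/c3.png

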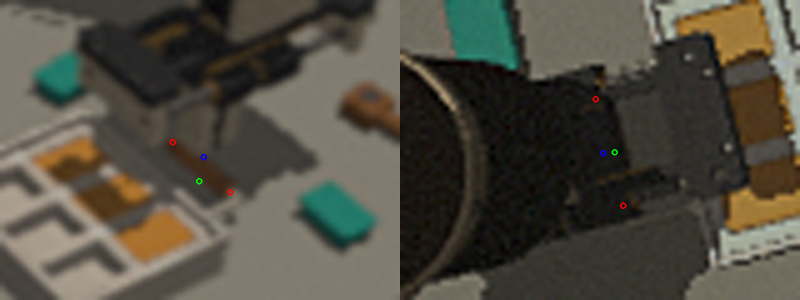

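Run:
```python
from h import *
print(arm.tip_reach, [a for a in dir(arm) if a[0]!='_'])
s=arm.get_state(); print(s['force'],s['moment'],s['eef_pos'],s['width'],s['q'])
```

```text
0.022 ['Unreachable', 'get_state', 'job_done', 'tip_reach']
[-0.37203371  0.07084564  0.21495074] [-0.09461641 -0.03972798 -0.00557478] [0.47881463 0.37730924 0.02668425] 5.5317722675180426e-05 [ 9.87453854e-01  4.31553051e-01 -3.56304316e-01  1.09357077e-05
 -7.82929142e-01  8.75481201e-01]
```

The scene crop shows the sleeve exactly on my marks, running (172,142)–(230,192). The closed fingertips appear to end above it, near (200,150), rather than at the projected (199,181). I'll back up and check where the tips really are.

>>> apply_moves(commands=[[[1, 0, 0, 0.1, 0], [1, 0, 0, 0.15, 0], [1, 0, 0, 0.15, 0], [1, 0, 0, 0, 0], [1, 0, 0, 0, 0]]])

```text
t: 3.2
eef_pos: [0.4789, 0.3777, 0.1074]
ee_rot: [-3.14, -0.001, 0.292]
force: [0.2, -0.7, -0.4]
width: 0.0005
gripper_force: 0.0
```

Run:
```python
from h import *
s=arm.get_state(); tcp=s['eef_pos']; print(tcp,s['width'],s['force'])
u=np.array([.957,.288,0]); c=np.array([.4789,.3766,.018])
f=grab('scene'); x,y=proj(f,tcp-[0,0,.03]).astype(int); a=f['image'][max(0,y-50):y+30,x-50:x+50].copy()
a=cv2.resize(a,None,fx=7,fy=7,interpolation=cv2.INTER_CUBIC)
o=np.array([x-50,max(0,y-50)])
for p,col in((c-.03*u,(0,0,255)),(c+.03*u,(0,0,255)),(tcp-[0,0,.022],(0,255,0)),(tcp,(255,0,0))):
    q=((proj(f,p)-o+.5)*7).astype(int); cv2.circle(a,tuple(int(v) for v in q),4,col,1); print(q)
cv2.imwrite('pics/c4.png',a)
```

```text
[0.47891271 0.37769898 0.10739736] 0.0005250961781142098 [ 0.16970844 -0.71517022 -0.3732655 ]
[297 416]
[378 486]
[360 343]
[368 306]
```

View pics/c4.png

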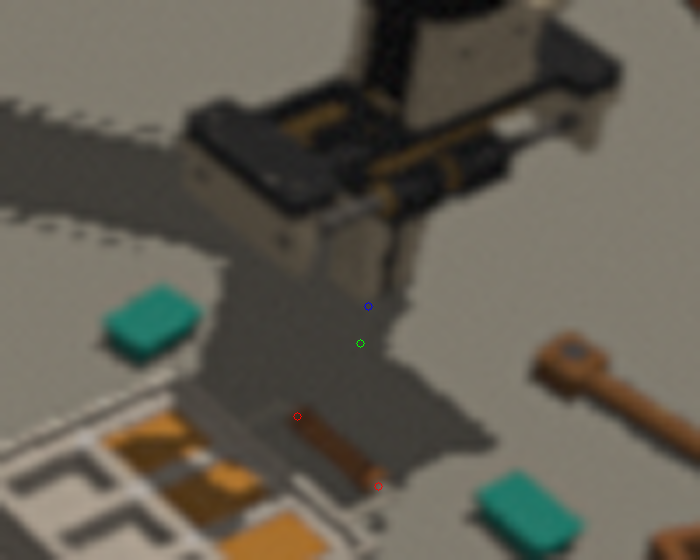

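The closed tips end near (390,290), but the reported pose puts them at (360,343), so they really are about 3 cm higher than reported. That matches closing on air above the sleeve. I'll do a gentle touch test on bare counter to get the height offset.

>>> apply_moves(commands=[[[1, -0.06, 0.21, 0, 0], [1, 0, 0, -0.14, 0], [1, 0, 0, -0.14, 0], [1, 0, 0, -0.1, 0], [1, 0, 0, -0.015, 0], [1, 0, 0, 0, 0]]])

```text
t: 3.85
eef_pos: [0.4664, 0.4186, 0.0264]
ee_rot: [3.14, 0.002, 0.292]
force: [-0.1, -0.8, 1.2]
width: 0.0007
gripper_force: 0.0
```

>>> apply_moves(commands=[[[1, 0, 0, -0.01, 0], [1, 0, 0, -0.01, 0], [1, 0, 0, -0.01, 0], [1, 0, 0, 0, 0]]])

```text
t: 4.25
eef_pos: [0.4669, 0.4194, 0.022]
ee_rot: [-3.141, -0.0, 0.292]
force: [-0.0, -0.1, 0.1]
width: 0.0001
gripper_force: 0.0
```

>>> apply_moves(commands=[[[1, 0, 0, -0.02, 0], [1, 0, 0, -0.02, 0], [1, 0, 0, 0, 0]]])

```text
t: 4.55
eef_pos: [0.4664, 0.4189, 0.0129]
ee_rot: [3.141, 0.001, 0.292]
force: [-0.5, -0.2, -0.0]
width: 0.0004
gripper_force: 0.0
```

>>> apply_moves(commands=[[[1, 0, 0, -0.02, 0], [1, 0, 0, -0.02, 0], [1, 0, 0, -0.01, 0], [1, 0, 0, 0, 0]]])

```text
t: 4.95
eef_pos: [0.4666, 0.4191, 0.0031]
ee_rot: [3.141, 0.001, 0.292]
force: [-0.4, -0.0, -0.8]
width: 0.0004
gripper_force: 0.0
```

>>> apply_moves(commands=[[[1, 0, 0, -0.01, 0], [1, 0, 0, -0.01, 0], [1, 0, 0, 0, 0]]])

```text
t: 5.25
eef_pos: [0.4667, 0.4192, -0.0006]
ee_rot: [3.141, 0.0, 0.292]
force: [-0.2, -0.2, 0.1]
width: 0.0002
gripper_force: 0.0
```

>>> apply_moves(commands=[[[1, 0, 0, -0.01, 0], [1, 0, 0, -0.01, 0], [1, 0, 0, 0, 0]]])

```text
t: 5.55
eef_pos: [0.4667, 0.4192, -0.0047]
ee_rot: [3.141, 0.0, 0.292]
force: [-0.0, -0.4, -0.1]
width: 0.0004
gripper_force: 0.0
```

>>> apply_moves(commands=[[[1, 0, 0, -0.01, 0], [1, 0, 0, -0.01, 0], [1, 0, 0, 0, 0]]])

```text
t: 5.85
eef_pos: [0.4666, 0.4191, -0.0087]
ee_rot: [3.141, 0.0, 0.292]
force: [-0.1, -0.4, -0.9]
width: 0.0003
gripper_force: 0.0
```

Run:
```python
from h import *
s=arm.get_state(); tcp=s['eef_pos']; print(tcp,s['force'])
f=grab('scene'); x,y=proj(f,tcp+[0,0,.03]).astype(int); a=f['image'][max(0,y-40):y+25,x-50:x+40].copy()
a=cv2.resize(a,None,fx=8,fy=8,interpolation=cv2.INTER_CUBIC)
o=np.array([x-50,max(0,y-40)])
tip=np.array([tcp[0],tcp[1],.002])
v=np.array([-.288,.957,0])
for p,col in((tip,(0,255,0)),(tip+.01*v,(0,0,255)),(tip+.02*v,(255,0,0))):
    q=((proj(f,p)-o+.5)*8).astype(int); cv2.circle(a,tuple(int(k) for k in q),4,col,1); print(q)
print(o)
cv2.imwrite('pics/c5.png',a)
```

```text
[ 0.46663379  0.41913665 -0.00870983] [-0.14949545 -0.41995939 -0.87039611]
[403 363]
[420 355]
[437 347]
[360 126]
```

View pics/c5.png

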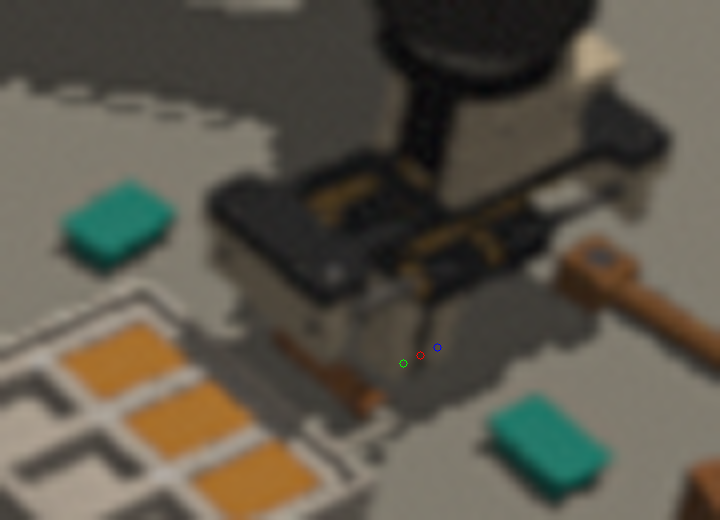

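The tips now sit almost on the counter at the predicted spot: the seam bottom is near (418,368) and I predicted (418,376). So the lateral position is right and only z is offset. A few more millimetres should touch.

>>> apply_moves(commands=[[[1, 0, 0, -0.01, 0], [1, 0, 0, 0, 0]]])

```text
t: 6.1
eef_pos: [0.4667, 0.4192, -0.0106]
ee_rot: [3.141, 0.0, 0.292]
force: [-0.7, -0.3, -0.8]
width: 0.0005
gripper_force: 0.0
```

>>> apply_moves(commands=[[[1, 0, 0, -0.01, 0], [1, 0, 0, 0, 0]]])

```text
t: 6.3
eef_pos: [0.4669, 0.4195, -0.0116]
ee_rot: [-3.142, -0.0, 0.293]
force: [-1.6, -1.3, 6.1]
width: 0.0006
gripper_force: 3.5
```

Contact at reported z ≈ -0.011, so the true height is the reported height plus 33 mm. I'll redo the grasp with that correction.

>>> apply_moves(commands=[[[0.32, 0, 0, 0.1, 0], [0.32, 0, 0, 0.15, 0], [0.32, 0.03, -0.106, 0, 0], [0.32, 0.03, -0.106, 0, 0], [0.32, 0, 0, 0, 0], [0.32, 0, 0, -0.08, 0], [0.32, 0, 0, -0.08, 0], [0.32, 0, 0, -0.06, 0], [0.32, 0, 0, 0, 0]]])

```text
t: 7.2
eef_pos: [0.4778, 0.375, -0.0088]
ee_rot: [3.139, 0.004, 0.291]
force: [-0.4, 0.2, -0.3]
width: 0.0298
gripper_force: 0.0
```

>>> apply_moves(commands=[[[1, 0, 0, 0, 0], [1, 0, 0, 0, 0], [1, 0, 0, 0, 0], [1, 0, 0, 0, 0]]])

```text
t: 7.6
eef_pos: [0.4791, 0.3774, -0.0057]
ee_rot: [-3.141, -0.001, 0.292]
force: [-0.1, 0.4, 0.8]
width: 0.0132
gripper_force: 40.0
```

Good pinch: 13.2 mm at 40 N. Now I lift along the arc about the far edge so the tray ends up hanging.

>>> apply_moves(commands=[[[1, 0.003, -0.011, 0.075, 0], [1, 0.005, -0.017, 0.074, 0], [1, 0.007, -0.023, 0.072, 0], [1, 0.009, -0.029, 0.069, 0], [1, 0.01, -0.034, 0.066, 0], [1, 0.012, -0.04, 0.063, 0], [1, 0.014, -0.045, 0.059, 0], [1, 0.015, -0.05, 0.055, 0], [1, 0.016, -0.054, 0.05, 0], [1, 0.018, -0.058, 0.045, 0], [1, 0.018, -0.061, 0.04, 0], [1, 0.019, -0.065, 0.034, 0]]])

```text
t: 8.8
eef_pos: [0.5084, 0.2785, 0.1347]
ee_rot: [-3.142, -0.0, 0.292]
force: [0.2, 0.3, -3.4]
width: 0.0128
gripper_force: 40.0
```

>>> apply_moves(commands=[[[1, 0.02, -0.068, 0.03, 0], [1, 0.021, -0.069, 0.03, 0], [1, 0.021, -0.071, 0.04, 0], [1, 0.021, -0.07, 0.06, 0], [1, 0.015, -0.05, 0.06, 0], [1, 0.01, -0.03, 0.06, 0], [1, 0, 0, 0.06, 0], [1, 0, 0, 0.02, 0], [1, 0, 0, 0, 0], [1, 0, 0, 0, 0]]])

```text
t: 9.8
eef_pos: [0.5291, 0.2083, 0.2056]
ee_rot: [-3.141, 0.001, 0.293]
force: [-0.7, 0.1, -6.2]
width: 0.0129
gripper_force: 40.0
```

Run:
```python
from h import *
s=arm.get_state(); print(s['eef_pos'],s['force'],s['width'])
f=grab('scene'); cv2.imwrite('pics/s2.png',f['image'][80:330,200:520])
```

```text
[0.52913136 0.20831517 0.20562169] [-0.74539745  0.08020443 -6.17374484] 0.012948897359037292
```

View pics/s2.png

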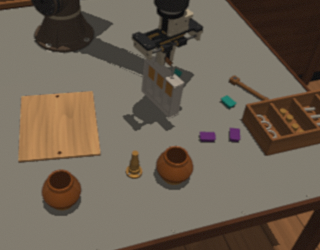

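The tray hangs by its sleeve at about (162,88) in the crop, its open face towards the board and all three blocks in place. Next I carry it over the board and square it up.

>>> apply_moves(commands=[[[1, -0.004, -0.03, 0, -0.005], [1, -0.008, -0.06, 0, -0.01], [1, -0.009, -0.08, 0, -0.01], [1, -0.009, -0.09, 0, -0.01], [1, -0.009, -0.09, 0, -0.01], [1, -0.009, -0.09, 0, -0.01], [1, -0.009, -0.09, 0, -0.01], [1, -0.009, -0.09, 0, -0.01], [1, -0.009, -0.09, 0, -0.01], [1, -0.009, -0.09, 0, -0.01], [1, -0.009, -0.09, 0, -0.01], [1, -0.009, -0.08, 0, -0.01]]])

```text
t: 11.05
eef_pos: [0.5089, 0.0123, 0.2062]
ee_rot: [-3.142, -0.0, -0.072]
force: [0.2, -0.2, -5.6]
width: 0.0122
gripper_force: 40.0
```

>>> apply_moves(commands=[[[1, -0.009, -0.06, 0, -0.01], [1, -0.009, -0.04, 0, -0.01], [1, -0.009, -0.03, 0, -0.01], [1, -0.004, -0.03, 0, -0.007], [1, 0, 0, 0, 0], [1, 0, 0, 0, 0], [1, 0, 0, -0.05, 0], [1, 0, 0, -0.05, 0], [1, 0, 0, -0.05, 0], [1, 0, 0, 0, 0], [1, 0, 0, 0, 0], [1, 0, 0, 0, 0]]])

```text
t: 12.25
eef_pos: [0.5034, -0.018, 0.1764]
ee_rot: [-3.142, -0.001, -0.185]
force: [-0.6, 0.4, -5.7]
width: 0.0125
gripper_force: 40.0
```

>>> apply_moves(commands=[[[1, 0, 0, -0.03, 0], [1, 0, 0, -0.03, 0], [1, 0, 0, -0.02, 0], [1, -0.014, -0.074, 0.005, 0], [1, -0.014, -0.074, -0.002, 0], [1, -0.014, -0.074, -0.009, 0], [1, -0.014, -0.073, -0.015, 0], [1, -0.013, -0.071, -0.022, 0], [1, -0.013, -0.069, -0.028, 0], [1, -0.012, -0.066, -0.034, 0], [1, -0.012, -0.063, -0.04, 0], [1, -0.011, -0.06, -0.045, 0]]])

```text
t: 13.45
eef_pos: [0.4809, -0.1455, 0.1241]
ee_rot: [3.141, -0.005, -0.186]
force: [0.2, -3.2, 2.5]
width: 0.013
gripper_force: 40.0
```

Run:
```python
from h import *
s=arm.get_state(); print(s['eef_pos'],s['force'],s['moment'],s['width'])
f=grab('scene'); cv2.imwrite('pics/s3.png',cv2.resize(f['image'][100:280,180:360],None,fx=3,fy=3,interpolation=cv2.INTER_CUBIC))
```

```text
[ 0.48085426 -0.14548348  0.12406974] [ 0.24374983 -3.15941288  2.53951548] [-1.16779833e+00  6.92670123e-02 -1.14062400e-03] 0.012976305176037919
```

View pics/s3.png

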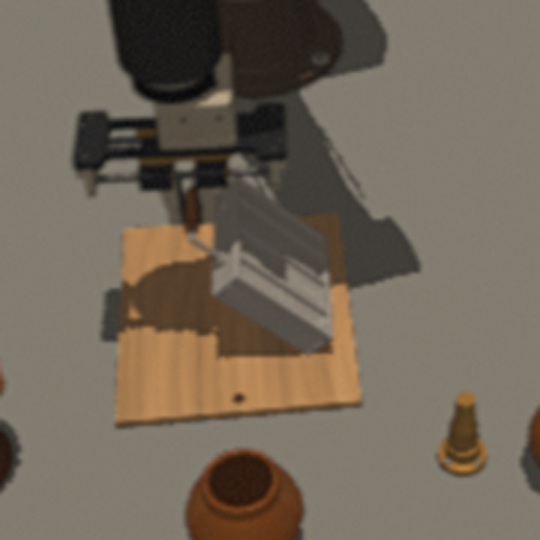

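The tray leans at about 45° on the board, its far edge near (330,345) and its pockets facing down towards the handle side, as planned. I continue the arc down.

>>> apply_moves(commands=[[[1, -0.01, -0.055, -0.05, 0], [1, -0.01, -0.051, -0.055, 0], [1, -0.009, -0.046, -0.059, 0], [1, -0.008, -0.041, -0.063, 0], [1, -0.007, -0.035, -0.066, 0], [1, -0.003, -0.015, -0.035, 0], [1, -0.003, -0.015, -0.035, 0], [1, -0.002, -0.012, -0.036, 0], [1, -0.002, -0.012, -0.036, 0], [1, 0, 0, 0, 0]]])

```text
t: 14.5
eef_pos: [0.4683, -0.1992, 0.0341]
ee_rot: [-3.142, 0.001, -0.185]
force: [0.2, 0.6, -2.6]
width: 0.0127
gripper_force: 40.0
```

>>> apply_moves(commands=[[[1, -0.001, -0.005, -0.025, 0], [1, -0.001, -0.005, -0.025, 0], [1, -0.001, -0.005, -0.025, 0], [1, -0.001, -0.005, -0.025, 0], [1, -0.001, -0.005, -0.025, 0], [1, 0, 0, -0.02, 0], [1, 0, 0, 0, 0], [1, 0, 0, 0, 0]]])

```text
t: 15.3
eef_pos: [0.4677, -0.2043, 0.0063]
ee_rot: [3.141, 0.0, -0.185]
force: [-0.8, -0.4, 1.6]
width: 0.0126
gripper_force: 40.0
```

It's flat at exactly the expected height. Now the raps.

>>> apply_moves(commands=[[[1, 0.001, 0.004, 0.075, 0], [1, 0.002, 0.01, 0.075, 0], [1, 0.003, 0.016, 0.075, 0], [1, 0, 0, 0, 0], [1, -0.004, -0.022, -0.115, 0], [1, -0.002, -0.008, -0.112, 0], [1, 0, 0, 0, 0], [1, 0, 0, 0, 0]]])

```text
t: 16.1
eef_pos: [0.4672, -0.2042, 0.0054]
ee_rot: [3.141, 0.002, -0.185]
force: [-0.6, 0.6, -2.8]
width: 0.013
gripper_force: 40.0
```

Run:
```python
from h import *
s=arm.get_state(); print(s['t'],s['eef_pos'],s['force'],s['moment'],s['width'])
```

```text
16.1 [ 0.46721473 -0.20422538  0.00541071] [-0.61597914  0.6098477  -2.77796359] [-0.04917137  0.24557016  0.08467012] 0.0129874731057776
```

>>> apply_moves(commands=[[[1, 0.001, 0.004, 0.077, 0], [1, 0.002, 0.01, 0.077, 0], [1, 0.003, 0.016, 0.076, 0], [1, 0, 0, 0, 0], [1, -0.004, -0.022, -0.115, 0], [1, -0.002, -0.008, -0.115, 0], [1, 0, 0, 0, 0], [1, 0, 0, 0, 0]]])

```text
t: 16.9
eef_pos: [0.4672, -0.2043, 0.0055]
ee_rot: [3.141, 0.002, -0.185]
force: [-0.2, 0.1, -2.2]
width: 0.0129
gripper_force: 40.0
```

>>> apply_moves(commands=[[[1, 0.001, 0.004, 0.077, 0], [1, 0.002, 0.01, 0.077, 0], [1, 0.003, 0.016, 0.076, 0], [1, 0, 0, 0, 0], [1, -0.004, -0.022, -0.115, 0], [1, -0.002, -0.008, -0.115, 0], [1, 0, 0, 0, 0], [1, 0, 0, 0, 0]]])

```text
t: 17.7
eef_pos: [0.4673, -0.2042, 0.0056]
ee_rot: [3.141, 0.002, -0.185]
force: [-1.2, -0.5, -2.8]
width: 0.0127
gripper_force: 39.9
```

>>> apply_moves(commands=[[[1, 0.001, 0.004, 0.077, 0], [1, 0.002, 0.01, 0.077, 0], [1, 0.003, 0.016, 0.076, 0], [1, 0, 0, 0, 0], [1, -0.004, -0.022, -0.115, 0], [1, -0.002, -0.008, -0.115, 0], [1, 0, 0, 0, 0], [1, 0, 0, 0, 0]]])

```text
t: 18.5
eef_pos: [0.4674, -0.2043, 0.0056]
ee_rot: [3.141, 0.002, -0.185]
force: [-0.8, -0.2, -2.0]
width: 0.0128
gripper_force: 39.9
```

>>> apply_moves(commands=[[[1, 0.001, 0.004, 0.077, 0], [1, 0.002, 0.01, 0.077, 0], [1, 0.003, 0.016, 0.076, 0], [1, 0, 0, 0, 0], [1, -0.004, -0.022, -0.115, 0], [1, -0.002, -0.008, -0.115, 0], [1, 0, 0, 0, 0], [1, 0, 0, 0, 0]]])

```text
t: 19.3
eef_pos: [0.4674, -0.2043, 0.0057]
ee_rot: [3.141, 0.001, -0.185]
force: [-0.4, -0.0, -1.9]
width: 0.0127
gripper_force: 39.9
```

Wrist force after each rap suggests the handle is stopping a hair high, so two more raps with slight overshoot.

>>> apply_moves(commands=[[[1, 0.001, 0.004, 0.076, 0], [1, 0.002, 0.01, 0.076, 0], [1, 0.003, 0.016, 0.076, 0], [1, 0, 0, 0, 0], [1, -0.004, -0.022, -0.12, 0], [1, -0.002, -0.008, -0.12, 0], [1, 0, 0, 0, 0], [1, 0, 0, 0, 0]]])

```text
t: 20.1
eef_pos: [0.4673, -0.2042, 0.0033]
ee_rot: [3.141, 0.002, -0.185]
force: [-0.5, -0.6, -2.5]
width: 0.0128
gripper_force: 40.0
```

>>> apply_moves(commands=[[[1, 0.001, 0.004, 0.08, 0], [1, 0.002, 0.01, 0.08, 0], [1, 0.003, 0.016, 0.08, 0], [1, 0, 0, 0, 0], [1, -0.004, -0.022, -0.12, 0], [1, -0.002, -0.008, -0.12, 0], [1, 0, 0, 0, 0], [1, 0, 0, 0, 0]]])

```text
t: 20.9
eef_pos: [0.467, -0.2043, 0.0029]
ee_rot: [3.141, 0.002, -0.186]
force: [-0.7, -1.0, -2.6]
width: 0.0129
gripper_force: 39.9
```

Now I peel the mould up along the arc, pivoting on its far edge, then check the board for amber blocks.

>>> apply_moves(commands=[[[1, 0.002, 0.011, 0.075, 0], [1, 0.003, 0.017, 0.074, 0], [1, 0.004, 0.024, 0.072, 0], [1, 0.006, 0.029, 0.069, 0], [1, 0.007, 0.035, 0.066, 0], [1, 0.008, 0.041, 0.063, 0], [1, 0.009, 0.046, 0.059, 0], [1, 0.01, 0.051, 0.055, 0], [1, 0.01, 0.055, 0.05, 0], [1, 0.011, 0.06, 0.045, 0], [1, 0.012, 0.063, 0.04, 0], [1, 0.012, 0.066, 0.034, 0]]])

```text
t: 22.1
eef_pos: [0.4867, -0.1035, 0.1442]
ee_rot: [-3.142, 0.0, -0.185]
force: [0.4, 1.0, -4.3]
width: 0.0128
gripper_force: 39.9
```

>>> apply_moves(commands=[[[1, 0.013, 0.069, 0.034, 0], [1, 0.013, 0.07, 0.034, 0], [1, 0.014, 0.073, 0.04, 0], [1, 0.014, 0.074, 0.05, 0], [1, 0.012, 0.065, 0.06, 0], [1, 0.008, 0.04, 0.07, 0], [1, 0.004, 0.02, 0.07, 0], [1, 0, 0, 0.04, 0], [1, 0, 0, 0, 0], [1, 0, 0, 0, 0]]])

```text
t: 23.1
eef_pos: [0.5019, -0.0224, 0.223]
ee_rot: [-3.141, 0.0, -0.186]
force: [-0.4, 0.1, -5.3]
width: 0.0127
gripper_force: 39.9
```

Run:
```python
from h import *
s=arm.get_state(); print(s['t'],s['eef_pos'],s['force'],s['width'])
f=grab('top'); g=grab('scene')
a=cv2.resize(f['image'][150:310,320:460],None,fx=3,fy=3,interpolation=cv2.INTER_CUBIC)
b=cv2.resize(g['image'][100:260,200:340],None,fx=2.6,fy=2.6,interpolation=cv2.INTER_CUBIC)
b=cv2.resize(g['image'][100:260,200:330],(376,480),interpolation=cv2.INTER_CUBIC)
cv2.imwrite('pics/s4.png',np.hstack([a,b[:, :376]]))
```

```text
23.1 [ 0.50186372 -0.02244492  0.22298992] [-0.35599362  0.13029953 -5.28313798] 0.012692228316464061
```

View pics/s4.png

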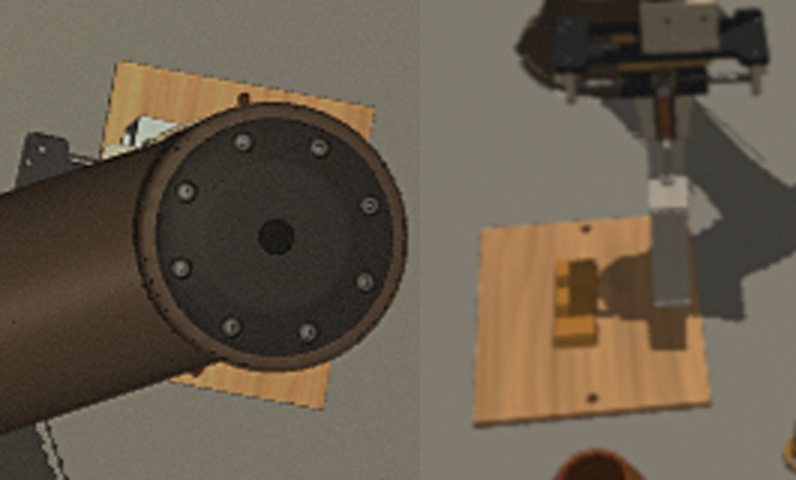

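All three blocks lie in a row on the board at about (575,300) in the right-hand view. The mould hangs empty, and the 0.8 N weight drop matches three blocks. Now I carry the mould back to its old spot on the counter.

>>> apply_moves(commands=[[[1, 0.005, 0.03, 0, 0.006], [1, 0.01, 0.06, 0, 0.01], [1, 0.011, 0.08, 0, 0.01], [1, 0.011, 0.09, 0, 0.01], [1, 0.011, 0.09, 0, 0.01], [1, 0.011, 0.09, 0, 0.01], [1, 0.011, 0.09, 0, 0.01], [1, 0.011, 0.09, 0, 0.01], [1, 0.011, 0.09, 0, 0.01], [1, 0.011, 0.09, 0, 0.01], [1, 0.011, 0.08, 0, 0.01], [1, 0.011, 0.07, 0, 0.01]]])

```text
t: 24.4
eef_pos: [0.5273, 0.1691, 0.2232]
ee_rot: [3.142, 0.0, 0.182]
force: [-0.3, 0.3, -4.2]
width: 0.0129
gripper_force: 39.9
```

>>> apply_moves(commands=[[[1, 0.011, 0.06, 0, 0.01], [1, 0.011, 0.04, 0, 0.01], [1, 0.008, 0.025, 0, 0.01], [1, 0, 0, 0, 0.005], [1, 0, 0, 0, 0], [1, 0, 0, -0.08, 0], [1, 0, 0, -0.08, 0], [1, 0, 0, -0.08, 0], [1, 0, 0, -0.06, 0], [1, 0, 0, -0.03, 0], [1, 0, 0, 0, 0], [1, 0, 0, 0, 0]]])

```text
t: 25.6
eef_pos: [0.5336, 0.1926, 0.1579]
ee_rot: [3.142, -0.001, 0.289]
force: [-0.1, 0.7, -5.4]
width: 0.0129
gripper_force: 39.9
```

>>> apply_moves(commands=[[[1, 0, 0, -0.03, 0], [1, 0, 0, -0.03, 0], [1, -0.022, 0.072, 0.005, 0], [1, -0.022, 0.072, -0.002, 0], [1, -0.022, 0.072, -0.009, 0], [1, -0.021, 0.071, -0.015, 0], [1, -0.021, 0.069, -0.022, 0], [1, -0.02, 0.068, -0.028, 0], [1, -0.019, 0.065, -0.034, 0], [1, -0.018, 0.061, -0.04, 0], [1, -0.018, 0.058, -0.045, 0], [1, -0.016, 0.054, -0.05, 0]]])

```text
t: 26.8
eef_pos: [0.496, 0.3317, 0.1021]
ee_rot: [-3.135, -0.011, 0.293]
force: [-0.2, 3.2, 2.4]
width: 0.0125
gripper_force: 39.9
```

>>> apply_moves(commands=[[[1, -0.015, 0.05, -0.055, 0], [1, -0.014, 0.045, -0.059, 0], [1, -0.012, 0.04, -0.063, 0], [1, -0.01, 0.034, -0.066, 0], [1, -0.004, 0.014, -0.035, 0], [1, -0.004, 0.014, -0.035, 0], [1, -0.003, 0.011, -0.036, 0], [1, -0.003, 0.011, -0.036, 0], [1, 0, 0, 0, 0]]])

```text
t: 27.7
eef_pos: [0.48, 0.3682, 0.0191]
ee_rot: [3.141, 0.001, 0.289]
force: [-0.1, -0.1, -2.8]
width: 0.0131
gripper_force: 39.9
```

>>> apply_moves(commands=[[[1, -0.001, 0.005, -0.025, 0], [1, -0.001, 0.005, -0.025, 0], [1, -0.001, 0.005, -0.025, 0], [1, -0.001, 0.005, -0.025, 0], [1, 0, 0, 0, 0], [1, 0, 0, 0, 0]]])

```text
t: 28.3
eef_pos: [0.4794, 0.3724, 0.0]
ee_rot: [3.141, 0.001, 0.289]
force: [0.5, -0.3, -2.9]
width: 0.0131
gripper_force: 39.9
```

>>> apply_moves(commands=[[[1, 0, 0.002, -0.012, 0], [1, 0, 0.002, -0.012, 0], [1, 0, 0, -0.01, 0], [1, 0, 0, 0, 0], [1, 0, 0, 0, 0]]])

```text
t: 28.8
eef_pos: [0.4796, 0.3735, -0.0066]
ee_rot: [3.141, 0.0, 0.289]
force: [-0.3, 0.9, -2.2]
width: 0.0125
gripper_force: 39.9
```

>>> apply_moves(commands=[[[1, 0, 0, -0.007, 0], [1, 0, 0, 0, 0], [0.3, 0, 0, 0, 0], [0.3, 0, 0, 0, 0], [0.3, 0, 0, 0, 0], [0.3, 0, 0, 0, 0], [0.3, 0, 0, 0.05, 0], [0.3, 0, 0, 0.1, 0], [0.3, 0, 0, 0.2, 0], [0.3, 0, 0, 0.2, 0], [0.3, 0, 0, 0.2, 0], [0.3, 0, 0, 0, 0]]])

```text
t: 30.0
eef_pos: [0.4822, 0.3762, 0.1495]
ee_rot: [-3.136, -0.01, 0.29]
force: [0.3, 0.2, 0.6]
width: 0.0307
gripper_force: 0.0
```

>>> apply_moves(commands=[[[0.3, -0.08, 0.15, 0, 0], [0.3, -0.08, 0.15, 0, 0], [0.3, -0.08, 0.15, 0, 0], [0.3, -0.08, 0.15, 0, 0], [0.3, -0.08, 0.15, 0, 0], [0.3, 0, 0, 0, 0], [0.3, 0, 0, 0, 0]]])

```text
t: 30.7
eef_pos: [0.399, 0.524, 0.1422]
ee_rot: [3.141, 0.0, 0.29]
force: [1.0, -0.3, 0.6]
width: 0.0305
gripper_force: 0.0
```

Run:
```python
from h import *
s=arm.get_state(); print(s['t'],s['eef_pos'],s['force'],s['width'])
f=grab('top'); im=f['image']; hsv=cv2.cvtColor(im,cv2.COLOR_BGR2HSV)
H,S,V=[hsv[...,i].astype(int) for i in range(3)]
def blobs(m,z,lo,box,name):
    m=m.astype(np.uint8)*255; k=np.zeros_like(m);k[box[1]:box[3],box[0]:box[2]]=255;m&=k
    for c in cv2.findContours(m,cv2.RETR_EXTERNAL,cv2.CHAIN_APPROX_NONE)[0]:
        if cv2.contourArea(c)<lo: continue
        w=np.array([ray(f,p[0],z)[:2] for p in c],np.float32); r=cv2.minAreaRect(w)
        print(name,np.round(r[0],3),np.round(r[1],3),round(r[2],1))
blobs((S>150)&(H>10)&(H<25)&(V>110),.03,60,(350,175,440,285),'wax?')
blobs((V>135)&(S<50),.036,600,(200,175,290,260),'tray')
blobs((S>60)&(H<18)&(V<150),.018,30,(195,205,225,245),'sleeve')
cv2.imwrite('pics/s5.png',cv2.resize(im[140:300,180:460],(800,457),interpolation=cv2.INTER_CUBIC))
```

```text
30.7 [0.39899496 0.52395881 0.14220381] [ 1.01173359 -0.33568225  0.60144796] 0.030533281921020866
wax? [ 0.44 -0.12] [0.042 0.024] 78.5
wax? [ 0.482 -0.128] [0.042 0.024] 79.0
wax? [ 0.526 -0.137] [0.042 0.027] 79.0
tray [0.507 0.272] [0.148 0.13 ] 15.6
sleeve [0.478 0.373] [0.061 0.015] 15.5
```

View pics/s5.png

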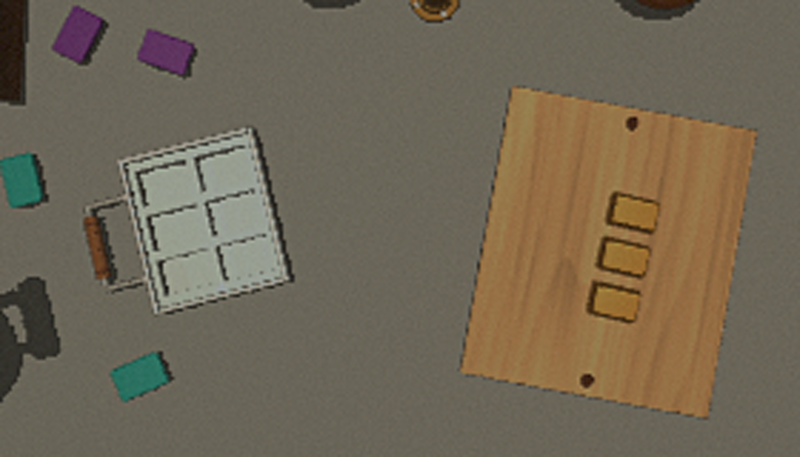

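The three blocks lie flat on the board at about (633,212), (624,257) and (614,302), narrow face up. The empty mould stands upright on the counter at (205,220), clear of the board, and nothing else has moved. I'm handing in the job.

```bash
python3 -c "
from station import arm
print(arm.job_done())"
```

```text
the job is handed in; nothing more can be done
None
```

The job is handed in: the final picture shows all three beeswax blocks lying flat on the board and the empty mould released, upright on the counter and clear of the board, with the other goods in view unmoved, about 31 s into the 72 s.

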